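Clear the tachometer off the test selector and set the pull-to-turn knob to the green dot

TASK

Someone left the orange tachometer lying on the selector box: first lift it off and set it down gently, flat and face up, in the grey instrument tray. Then set the selector to the green dot: pull the red sprung knob up, turn it until the yellow pointer ring is round the green dot, and let it drop fully home in that notch. Leave the other things on the bench where they are.

Things in the scene. Friction and masses are not known exactly. Their poses are not given: they have to be found in the camera images.
- selector_box: Fixed grey selector box, 130 x 160 mm (its x, y), 40 mm high to its slate-grey face plate. Origin: centre of its underside, z up; the knob's upright axis passes through it. Five notches in the plate, 36 mm from the axis: the rest notch towards the box's -x, four more 40 and 80 degrees to either side of that. Outside each of these four lies a coloured dot, green, red, blue or white.
- pull (a joint): Lift of the knob along its upright axis, m: 0 fully home, 0.016 at the upper stop. Spring and weight draw it down with 6 N at the bottom, 10 N at the top. The pin stands 9 mm deep in its notch: the knob turns only when lifted more than that (12 to 14 mm is comfortable); let go between notches it hangs up at about 9 mm.
- turn (a joint): Angle of the knob, rad, counter-clockwise from above positive. 0 = rest notch (pointer towards the box's -x), where it starts. Notches at 0, +-0.698 and +-1.396; stops at +-1.6. The pin has about 2.5 degrees of play in a notch and finds it from within about 5 degrees.
- knob_grip (a point): Grip point of the red knob, on its axis, 14 mm below its top, 90 mm above the box's underside when home. The knob is an upright bar 64 mm long, 18 mm thick, 42 mm high. The point's x lies along the bar, away from the pointer; pinch the bar across the point's y from above. Below the bar are a 40 mm round hub and the pointer arm (tops 24 and 13 mm above the face plate).
- pointer_ring (a point): Centre of the yellow pointer ring (22 mm outside, 16 mm inside) at the end of the knob's arm, 58 mm from the axis, 10 mm above the face plate when home. It turns and lifts with the knob.
- tag_green: Green dot, 15 mm across, flat on the selector's face plate, 58 mm from the knob's axis, beside one of the four side notches: the setting wanted. Which one changes from run to run; it may be hidden under the tachometer at first. Origin: its centre.
- tachometer: Orange hand tachometer, loose, 0.17 kg. Body 48 mm wide (its x, -24 to 24), 113 mm long (its y, -53 to 60), 28 mm high; origin on its underside, z up out of its face. It starts face up on the selector's face plate, on the box's +y side, roughly along the box's x, close to the knob. Grasp across its width.
- tray: Fixed open grey instrument tray, 128 mm (its x) x 166 mm (its y), walls 4 mm thick and 22 mm high, floor 4 mm. Origin: centre of its underside, z up. The tachometer's length goes along the tray's y, either way round.
- solvent_bottle: Bystander: blue pump bottle, 65 mm across, 128 mm high, loose. Origin at the centre of its underside.
- blower_flat: Bystander: black blower fan lying flat, about 78 x 84 x 29 mm, loose. Origin on its underside.
- impeller: Bystander: black impeller, 55 mm across, 20 mm high, loose. Origin at the centre of its underside.
- screwdriver_1: Bystander: screwdriver with a yellow handle, 160 mm long, lying flat, loose. Origin on its underside.
- label_roll: Bystander: white label roll lying flat, 66 mm across, 34 mm high, loose. Origin on its underside.

How it is judged:
On the way, in this order (a step that is already met when the one before it is completed fails the run):
1. the tachometer lies flat in the tray, released (x of tachometer in the frame of tray between -0.062 and 0.062 m and y of tachometer in the frame of tray between -0.08 and 0.08 m and z of tachometer in the frame of tray below 0.008 m and angle between tachometer's own z axis and vertical below 0.12 rad and contact force between the fingers and tachometer below 0.05 N and linear speed of tachometer below 0.02 m/s), for 0.2 s.
2. after that, the knob is pulled up clear of its notch (value of joint pull above 0.0092 m), for 0.05 s.
At the end, for the whole second after the job is handed in: The tachometer lies flat (within 0.12 rad) and face up on the tray's floor, released and at rest; the knob is released, fully home (within 2 mm) and at rest, with the centre of the pointer ring within 7 mm (horizontally) of the centre of the green dot (all of step 1 and value of joint pull below 0.002 m and horizontal distance between pointer_ring and tag_green below 0.007 m and velocity of joint turn between -0.05 and 0.05 rad/s and contact force between the fingers and turn below 0.05 N); the robot touches nothing.
It fails at once if another thing on the bench is pushed more than 20 mm (distance of any of solvent_bottle, blower_flat, impeller, screwdriver_1, label_roll from where it was at the start of the episode above 0.02 m).
It fails at once if the tachometer is dropped (falls freely faster than 0.6 m/s) (contact force between the fingers and tachometer below 0.05 N and linear speed of tachometer above 0.6 m/s).
It also fails if it takes over 54 s, if anything falls off the work surface, if the arm or the gripper's body presses on something with over 40 N, if the wrist force passes 120 N, or if a joint passes its speed limit or range.

ROBOT

A 7-joint arm with a two-finger parallel gripper is mounted at the origin on a cart in front of the work surface, level with it; the furniture and walls round the work are solid. World frame = base frame: x ahead of the robot, y to its left, z up, the work surface at z = 0. Lengths are in m, angles in rad, forces in N, time in s.
With the tool pointing down it reaches from about 0.4 to 0.875 m from the base axis. Payload 19.3 kg.
Tool frame: the origin (TCP) lies on the mounting face of the last link; the fingertips stand 173 mm ahead of it and the grasp point (between the pads) lies 155 mm ahead of it (bot.grip_point_offset is the distance from the TCP to the grasp point, in m); z points along the fingers, y is the line along which they close (so a half turn about z gives the same grasp; the last joint's range is limited). The gripper opens to 85 mm and grips with 20 to 120 N. Pads are 22 mm wide; open, the fingers measure 114 mm over their backs; the gripper's body (76 mm by 85 mm) begins 54 mm behind the grasp point. The pads swing forward as they close: fully open they stand 13 mm farther back than shut.
Start: joints at [1.232, 0.521, -0.036, 1.599, 0.021, 1.021, -0.113], TCP at [0.166, -0.603, 0.405] pointing down, gripper open.
Joint ranges: [-2.91, 2.91], [-0.3, 2.13], [-1.5, 1.42], [0.17, 2.43], [-1.26, 4.41], [0.16, 1.93], [-2.52, 2.52]. Speed limits (rad/s): [1.89, 1.89, 2.39, 2.39, 3.01, 3.01, 3.01].

INTERFACE

Orientations are given as [roll, pitch, yaw] about the fixed x, y, z axes, in that order (R = Rz(yaw) Ry(pitch) Rx(roll)).
In Python, from workcell import bot gives the robot as it stands.
- The arm moves only by the tool arm_command, never from a script. Its argument "deltas" is a list of rows, each a list of 3 entries, a list of its own where there are three numbers: the shift along the tool's x, y, z in cm, then the turn, a rotation vector about the tool's x, y, z in rad, then the finger opening in cm, from 0 to 8.54. In form: [[[tx, ty, tz], [rx, ry, rz], claw], ...]. A call has 1 to 20 rows; each row shifts and turns the commanded pose from where the row before left it, along the tool's axes as they then stand; what a row does not reach is not made up. A row lasts 1/10 s, in which the tool goes at most 50 mm and 8.59 degrees, less where a joint would pass 70% of its speed; a pose out of reach is approached as far as the arm can. A call with a gripper value outside its range is refused whole. The fingers move at their own pace and stop on an object; "newtons" is the grip in N (left out, the last holds). Time passes only in rows, so rows that do not move let the fingers close. It gives the time, the measured TCP pose, the force, the opening and the grip force at its end, in the units of the state.
- bot.observe(): the state, without advancing time (a new reading comes with each control period).
- bot.grab_frame(name): name is "side" or "top"; returns a dict with "frame" (420x560x3 uint8, red, green, blue), "K" (3x3 intrinsics, pixels), "k1" (the pictures are not rectified: a ray, as slopes to the right and down, at radius r is drawn at 1 + k1 r^2 times it, then the intrinsics apply), "rvec" (rotation vector, rad) and "tvec" (3), from world to camera coordinates, as OpenCV has them. Camera axes: x right, y down, z forward; pixel columns grow to the right and rows downward; lengths in m; the calibration is good to about 2 mm. A picture is of the moment at which its call begins. There is no depth.
- bot.job_done(): hands the job in; it is judged then, once.
Trained networks look in a picture, given as the dict that the camera call returned (one of the last four; its "shot" number tells which), for a name from the list of things; names that differ only in an ending like _2 or _b are one class to them, and where a whole thing is asked for, a point or a joint stands for the part that bears it (a point fixed in the world has none). Each returns a list of dicts, best first, with "p" (0 to 1); they miss things now and then, are a little off and sometimes report something else, mostly with a low value. They report only what shows in the picture. A call takes as long as a camera call.
- bot.find_in(name, picture): "rect" ([left, top, width, height] in pixels, round what is visible of it).
- bot.mark_of(name, picture): "at" ([column, row] in pixels: a listed point, or the origin of a listed thing).
The state is a dict: "clock": time; "qpos": joint angles; "qd": joint speeds; "joint_efforts": joint torques, N m; "position": TCP position; "tool_rot": TCP orientation; "force": force on the tool from outside, world axes, zero at the start; "moment": the same for the moment, N m; "grip_width": finger opening in m; "finger_force": force on a finger pad.
Only numpy, scipy, OpenCV 4.12 (cv2) and the standard library are available. Lean on these libraries where they do the work, as an engineer would, in place of code of your own. Each camera call takes 0.05 s, during which the arm holds its last target. There are 200 camera calls.

## Working session

There is one attempt and no reset: what is moved stays moved. The work goes in short steps, Python scripts to look and compute and a tool call to move; the robot and the scene stay as the last step left them, time stands still between calls to the robot, and variables do not carry over. Pictures are saved under pics/ and viewed, at most 10 in all, crops included, and the job is handed in when it is done.

Besides the shell and the picture viewer there is one more tool, called after "Request:" as name(argument=value, ...) on one line, values as JSON. arm_command: Moves the arm, as the interface text tells. Its arguments: {"type":"object","properties":{"deltas":{"type":"array","items":{"type":"array"}},"newtons":{"type":"number"}},"required":["deltas"]}

```bash
mkdir -p pics; ls; cat > h.py <<'E'
import numpy as np, cv2
from workcell import bot
def ray(f,uv):
    K=np.array(f["K"]);x=(uv[0]-K[0,2])/K[0,0];y=(uv[1]-K[1,2])/K[1,1]
    d=cv2.undistortPoints(np.array([[uv]],float),K,np.array([f["k1"],0,0,0,0.]))[0,0]
    R=cv2.Rodrigues(np.array(f["rvec"],float))[0];t=np.array(f["tvec"],float).ravel()
    return -R.T@t, R.T@np.array([d[0],d[1],1.])
def onz(f,uv,z):
    o,d=ray(f,uv);return o+d*(z-o[2])/d[2]
def tri(f1,u1,f2,u2):
    a,d=ray(f1,u1);b,e=ray(f2,u2);d/=np.linalg.norm(d);e/=np.linalg.norm(e)
    s=np.linalg.lstsq(np.c_[d,-e],b-a,rcond=None)[0];p=a+s[0]*d;q=b+s[1]*e
    return (p+q)/2,np.linalg.norm(p-q)
def proj(f,p):
    return cv2.projectPoints(np.array([p],float),np.array(f["rvec"],float),np.array(f["tvec"],float),np.array(f["K"],float),np.array([f["k1"],0,0,0,0.]))[0][0,0]
def shot(n,fn=None):
    f=bot.grab_frame(n)
    if fn: cv2.imwrite("pics/"+fn,f["frame"][:,:,::-1])
    return f
E
python3 - <<'E'
from h import *
np.set_printoptions(precision=4,suppress=True)
s=bot.observe();print(s)
S=shot("side","s0.png");T=shot("top","t0.png")
for n in "selector_box knob_grip pointer_ring tag_green tachometer tray solvent_bottle blower_flat impeller screwdriver_1 label_roll".split():
    a=bot.mark_of(n,S);b=bot.mark_of(n,T)
    print(n,[(np.round(x["at"]),round(x["p"],2)) for x in a[:2]],[(np.round(x["at"]),round(x["p"],2)) for x in b[:2]],tri(S,a[0]["at"],T,b[0]["at"]) if a and b else "", onz(T,b[0]["at"],0) if b else "")
E
```

```text
pics
{'clock': 0.0, 'qpos': array([ 1.2318,  0.522 , -0.0363,  1.6   ,  0.0212,  1.0211, -0.1128]), 'qd': array([ 0.0011, -0.0006,  0.0003,  0.0007, -0.001 , -0.0004, -0.0012]), 'joint_efforts': array([ -0.0015, -92.71  ,   1.9785, -36.993 ,   0.0178,   0.008 ,
         0.0001]), 'position': array([ 0.1659, -0.6024,  0.4041]), 'tool_rot': array([-3.1405,  0.0001,  0.2688]), 'force': array([-1.0105,  0.3468, -0.0164]), 'moment': array([-0.0089, -0.0292,  0.0603]), 'finger_force': 0.0, 'grip_width': 0.08514333848900742}
selector_box [(array([270., 188.]), 0.7), (array([289., 178.]), 0.6)] [(array([378., 207.]), 0.72)] (array([ 0.6075, -0.3023,  0.0144]), np.float64(0.008644662898998063)) [ 0.6051 -0.3051  0.    ]
knob_grip [(array([269., 166.]), 0.57)] [(array([384., 197.]), 0.84)] (array([ 0.6149, -0.2973,  0.0983]), np.float64(0.007588574170044925)) [ 0.634 -0.321  0.   ]
pointer_ring [(array([288., 176.]), 0.76), (array([269., 164.]), 0.62)] [(array([377., 226.]), 0.63), (array([329., 257.]), 0.53)] (array([ 0.547 , -0.2877,  0.0627]), np.float64(0.0030626554796222743)) [ 0.5513 -0.
[... 595 characters left out ...]
), 0.21)] (array([ 0.6506, -0.0207,  0.0764]), np.float64(0.1811542506629295)) [ 0.5678 -0.0276  0.    ]
blower_flat [(array([235., 246.]), 0.87)] [(array([262., 168.]), 0.72)] (array([ 0.7149,  0.0282, -0.0011]), np.float64(0.002556474712673864)) [0.7134 0.0283 0.    ]
impeller [(array([321., 210.]), 0.7)] [(array([326., 259.]), 0.73)] (array([ 0.4563, -0.156 , -0.0027]), np.float64(0.0010025820089339932)) [ 0.4567 -0.1558  0.    ]
screwdriver_1 [] [(array([216., 274.]), 0.55), (array([152., 211.]), 0.4)]  [0.412  0.1529 0.    ]
label_roll [(array([290., 329.]), 0.88)] [(array([154., 213.]), 0.87)] (array([ 0.5861,  0.3345, -0.0094]), np.float64(0.009980308678932072)) [0.5801 0.3327 0.    ]
```

```bash
python3 - <<'E'
import cv2
t=cv2.imread("pics/t0.png");s=cv2.imread("pics/s0.png")
cv2.imwrite("pics/t0c.png",cv2.resize(t[120:320,180:440],None,fx=3,fy=3,interpolation=cv2.INTER_CUBIC))
E
```

```text
(no output)
```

View pics/t0c.png

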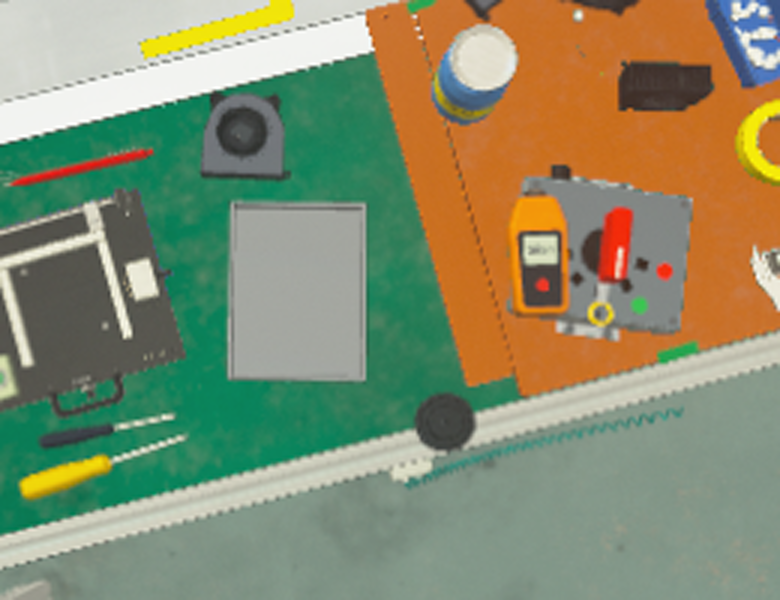

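View pics/s0.png

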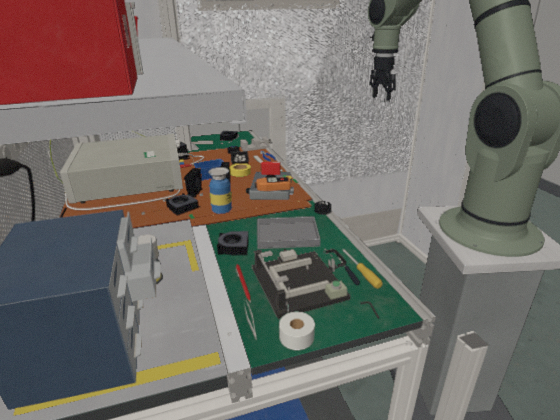

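The side view shows the box with the tachometer at about (272,185) and the tray at (288,233). In the top crop, the tachometer is at (540,252), the green dot at (640,305), the ring at (600,313) and the tray centre at (298,290). I'll rectify the top view for metric measurement.

```bash
cat >> h.py <<'E'
def ortho(f,z,x0,x1,y0,y1,m):  # up=+x, left=+y ; m px per mm
    W=int((y1-y0)*1000*m);H=int((x1-x0)*1000*m)
    v,u=np.mgrid[0:H,0:W]
    P=np.stack([x1-v/m/1000,y1-u/m/1000,np.full(u.shape,z)],-1).reshape(-1,1,3)
    q=cv2.projectPoints(P,np.array(f["rvec"],float),np.array(f["tvec"],float),np.array(f["K"],float),np.array([f["k1"],0,0,0,0.]))[0].reshape(H,W,2).astype(np.float32)
    im=cv2.remap(f["frame"],q[...,0],q[...,1],cv2.INTER_CUBIC)[:,:,::-1].copy()
    for k in range(int(np.ceil(x0*50)),int(x1*50)+1): # 20 mm ticks
        r=int((x1-k/50)*1000*m);cv2.line(im,(0,r),(W,r),(255,255,255) if k%5 else (255,255,0),1)
    for k in range(int(np.ceil(y0*50)),int(y1*50)+1):
        c=int((y1-k/50)*1000*m);cv2.line(im,(c,0),(c,H),(255,255,255) if k%5 else (255,255,0),1)
    return im
E
python3 - <<'E'
from h import *
T=shot("top")
a=ortho(T,.04,.5,.7,-.39,-.19,2);b=ortho(T,.068,.5,.7,-.39,-.19,2)
cv2.imwrite("pics/o1.png",np.hstack([a,b]))
print(-cv2.Rodrigues(np.array(T["rvec"]))[0].T@np.array(T["tvec"]).ravel())
f=T["frame"].astype(int)
hsv=cv2.cvtColor(T["frame"],cv2.COLOR_RGB2HSV)
def cen(mask,box,z,n):
    m=np.zeros(mask.shape,bool);x,y,w,h=box;m[y:y+h,x:x+w]=mask[y:y+h,x:x+w]
    v,u=np.nonzero(m);print(n,len(u),u.mean(),v.mean(),onz(T,(u.mean(),v.mean()),z))
H,S,V=[hsv[...,i] for i in range(3)]
cen((H>45)&(H<75)&(S>140),(385,213,16,16),.04,'green')
cen((H>22)&(H<35)&(S>110),(370,215,16,18),.05,'ring')
cen(((H<6)|(H>174))&(S>150),(395,200,16,18),.04,'reddot')
m=((H<6)|(H>174))&(S>150)
cen(m,(375,185,18,35),.09,'knob')
# tray corners from crop
for p in [(232,202),(366,203),(366,381),(229,379)]: print(onz(T,(180+p[0]/3,120+p[1]/3),.022))
E
```

```text
[ 0.42573612 -0.00387505  1.34165804]
green 15 392.6 221.4 [ 0.55970022 -0.33597005  0.04      ]
ring 39 379.71794871794873 224.4102564102564 [ 0.55000356 -0.2973238   0.05      ]
reddot 21 401.0 210.0 [ 0.59184998 -0.36038998  0.04      ]
knob 203 384.42364532019707 200.71428571428572 [ 0.61000547 -0.30203729  0.09      ]
[0.65346302 0.04056446 0.022     ]
[ 0.65409514 -0.08485371  0.022     ]
[ 0.48764937 -0.08554787  0.022     ]
[0.48818752 0.04078214 0.022     ]
```

View pics/o1.png

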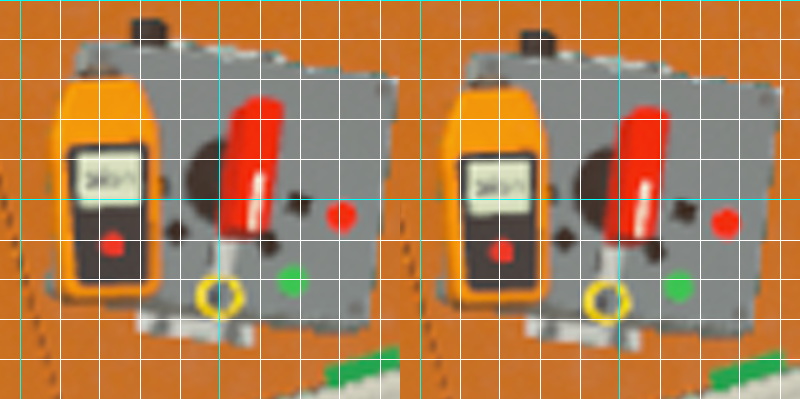

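The rectified views put the axis at about (0.608, -0.304) with box yaw -0.12, and the green dot at turn +40°. The tachometer centre line is at y≈-0.240, spanning x 0.549–0.656, and the tray centre is (0.571, -0.022). Next I approach above the tachometer.

Request:
arm_command(deltas=[[[0, 0, 0], [0, 0, 0.12], 5.8], [[0, 0, 0], [0, 0, 0.12], 5.8], [[3.4, -2.5, 0.7], [0, 0, 0], 5.8], [[3.4, -2.5, 0.7], [0, 0, 0], 5.8], [[3.4, -2.5, 0.7], [0, 0, 0], 5.8], [[3.4, -2.5, 0.7], [0, 0, 0], 5.8], [[3.4, -2.5, 0.7], [0, 0, 0], 5.8], [[3.4, -2.5, 0.7], [0, 0, 0], 5.8], [[3.4, -2.5, 0.7], [0, 0, 0], 5.8], [[3.4, -2.5, 0.7], [0, 0, 0], 5.8], [[3.4, -2.5, 0.7], [0, 0, 0], 5.8], [[3.4, -2.5, 0.7], [0, 0, 0], 5.8], [[3.4, -2.5, 0.7], [0, 0, 0], 5.8], [[3.4, -2.5, 0.7], [0, 0, 0], 5.8], [[3.4, -2.5, 0.7], [0, 0, 0], 5.8], [[3.2, -2.3, 0.7], [0, 0, 0], 5.8], [[0, 0, 0], [0, 0, 0], 5.8], [[0, 0, 0], [0, 0, 0], 5.8]], newtons=50)

```text
clock: 3.05
position: [0.6301, -0.2403, 0.3061]
tool_rot: [-3.141, 0.001, 0.03]
force: [-0.3, -1.0, -0.2]
grip_width: 0.0579
finger_force: 0.0
```

Request:
arm_command(deltas=[[[0.1, 0, 1.5], [0, 0, 0], 5.8], [[0.1, 0, 1.5], [0, 0, 0], 5.8], [[0, 0, 1.5], [0, 0, 0], 5.8], [[0, 0, 1.2], [0, 0, 0], 5.8], [[0, 0, 1.0], [0, 0, 0], 5.8], [[0, 0, 0.7], [0, 0, 0], 5.8], [[0, 0, 0.6], [0, 0, 0], 5.8], [[0, 0, 0.5], [0, 0, 0], 5.8], [[0, 0, 0], [0, 0, 0], 5.8], [[0, 0, 0], [0, 0, 0], 5.8]])

```text
clock: 4.05
position: [0.6346, -0.2294, 0.2212]
tool_rot: [-3.126, -0.001, 0.037]
force: [2.0, 62.3, 18.9]
grip_width: 0.0582
finger_force: 32.0
```

```bash
python3 - <<'E'
from h import *
S=shot("side");T=shot("top")
a=cv2.resize(S["frame"][130:230,210:340],(780//2,300),interpolation=cv2.INTER_CUBIC);b=cv2.resize(T["frame"][160:250,320:437],(390,300),interpolation=cv2.INTER_CUBIC)
cv2.imwrite("pics/c1.png",np.hstack([a,b])[:,:,::-1])
print(bot.observe())
E
```

```text
{'clock': 4.15, 'qpos': array([ 0.29245299,  0.81517551, -0.04757388,  1.57295428,  0.02768156,
        0.75747086, -1.29442005]), 'qd': array([ 0.00016574, -0.00041965, -0.00010372,  0.00037985,  0.00089145,
       -0.00082453,  0.00077027]), 'joint_efforts': array([  39.5656085 , -102.66610622,   41.65609002,  -33.9249301 ,
         14.10735995,   -4.37155053,    0.39040281]), 'position': array([ 0.63455192, -0.22939013,  0.22131054]), 'tool_rot': array([-3.12572180e+00, -1.45030964e-03,  3.67505437e-02]), 'force': array([ 2.8956002 , 61.66535965, 18.42980327]), 'moment': array([14.19187582, -0.32215657, -0.39585849]), 'finger_force': 32.01182493008673, 'grip_width': 0.05813151581590251}
```

View pics/c1.png

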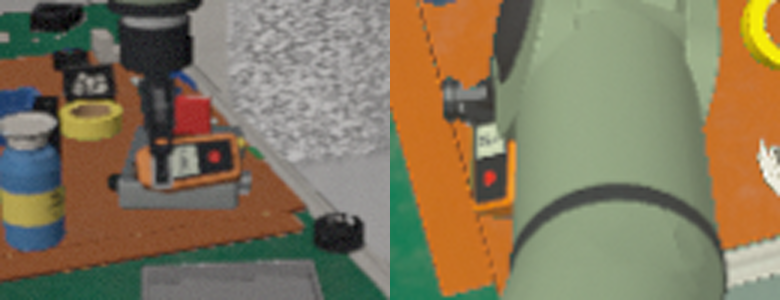

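The picture shows the tachometer tilted: the left finger is wedged on its overhanging +y rim, at about (165,150) in the side crop. I'll relieve the side load first, then lift slowly.

Request:
arm_command(deltas=[[[0, -0.4, 0], [0, 0, 0], 5.8], [[0, -0.4, 0], [0, 0, 0], 5.8], [[0, -0.2, -0.2], [0, 0, 0], 5.8], [[0, 0, -0.3], [0, 0, 0], 5.8], [[0, 0, 0], [0, 0, 0], 5.8]])

```text
clock: 4.65
position: [0.633, -0.2278, 0.2271]
tool_rot: [-3.138, -0.003, 0.031]
force: [5.1, 17.9, 8.1]
grip_width: 0.058
finger_force: 9.4
```

Request:
arm_command(deltas=[[[0, -0.1, -0.4], [0, 0, 0], 5.8], [[0, -0.1, -0.4], [0, 0, 0], 5.8], [[0, 0, -0.5], [0, 0, 0], 5.8], [[0, 0, -0.5], [0, 0, 0], 5.8], [[0, 0, 0], [0, 0, 0], 5.8]])

```text
clock: 5.15
position: [0.6315, -0.2294, 0.2454]
tool_rot: [3.141, -0.001, 0.028]
force: [0.3, -0.2, -0.0]
grip_width: 0.0579
finger_force: 0.0
```

Request:
arm_command(deltas=[[[0, 0, -2], [0, 0, 0], 7], [[0, 0, -4], [0, 0, 0], 7], [[0, 0, -4], [0, 0, 0], 7], [[0, -4, 0], [0, 0, 0], 7], [[0, -4, 0], [0, 0, 0], 7], [[0, -4, 0], [0, 0, 0], 7], [[0, -4, 0], [0, 0, 0], 7], [[0, -4, 0], [0, 0, 0], 7], [[0, -4, 0], [0, 0, 0], 7], [[0, 0, 0], [0, 0, 0], 7]])

```text
clock: 6.15
position: [0.6242, 0.0169, 0.3446]
tool_rot: [-3.139, 0.0, 0.036]
force: [0.7, -0.3, -0.0]
grip_width: 0.07
finger_force: 0.0
```

```bash
python3 - <<'E'
from h import *
S=shot("side");T=shot("top","t2.png")
a=ortho(T,.04,.5,.7,-.37,-.17,2)
s=cv2.resize(S["frame"][150:220,220:310],(400,311),interpolation=cv2.INTER_CUBIC)[:,:,::-1]
cv2.imwrite("pics/o2.png",np.hstack([a,np.vstack([s,np.zeros((89,400,3),np.uint8)])]))
print(bot.observe()["position"])
E
```

```text
Traceback (most recent call last):
ValueError: all the input array dimensions except for the concatenation axis must match exactly, but along dimension 0, the array at index 0 has size 399 and the array at index 1 has size 400
```

```bash
python3 - <<'E'
from h import *
S=shot("side");T=shot("top","t2.png")
a=cv2.resize(ortho(T,.068,.5,.7,-.37,-.17,2),(400,400))
s=cv2.resize(S["frame"][150:220,220:310],(400,400),interpolation=cv2.INTER_CUBIC)[:,:,::-1]
cv2.imwrite("pics/o2.png",np.hstack([a,s]))
E
```

```text
(no output)
```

View pics/o2.png

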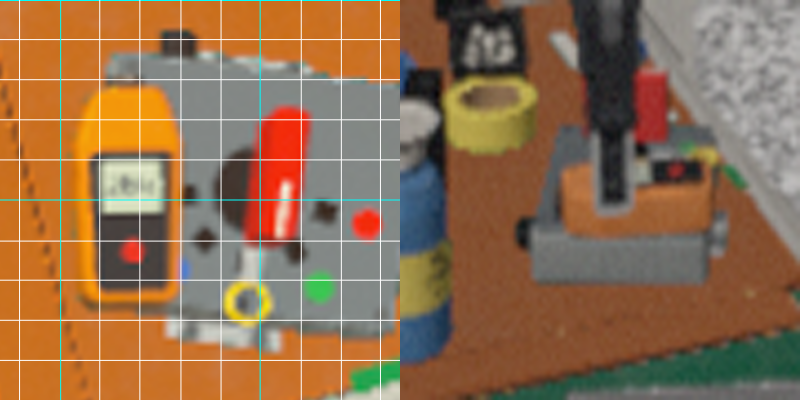

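The tachometer is flat on the plate again, about 4 mm further towards +y: its centre line is y≈-0.236 and its right edge is at (180,200). The knob is still at rest, with the ring at (248,302). The likely cause is the finger linkage meeting the knob bar. I'll grasp nearer the -x end, past the end of the bar.

Request:
arm_command(deltas=[[[0, 0, 0], [0, 0, 0.036], 5.8], [[-1, 4.2, 0], [0, 0, 0], 5.8], [[-1, 4.2, 0], [0, 0, 0], 5.8], [[-1, 4.2, 0], [0, 0, 0], 5.8], [[-1, 4.2, 0], [0, 0, 0], 5.8], [[-1, 4.2, 0], [0, 0, 0], 5.8], [[-1, 4.2, 0], [0, 0, 0], 5.8], [[0, 0, 3], [0, 0, 0], 5.8], [[0, 0, 3], [0, 0, 0], 5.8], [[0, 0, 2], [0, 0, 0], 5.8], [[0, 0, 0], [0, 0, 0], 5.8]])

```text
clock: 7.45
position: [0.5614, -0.2417, 0.2622]
tool_rot: [-3.141, 0.004, -0.009]
force: [-0.4, 0.1, 0.9]
grip_width: 0.0578
finger_force: 0.0
```

Request:
arm_command(deltas=[[[0.2, -0.6, 0], [0, 0, 0], 5.8], [[0, 0, 1], [0, 0, 0], 5.8], [[0, 0, 1], [0, 0, 0], 5.8], [[0, 0, 0], [0, 0, 0], 5.8]])

```text
clock: 7.85
position: [0.5644, -0.2345, 0.2436]
tool_rot: [-3.141, 0.001, -0.007]
force: [0.6, 1.1, 1.1]
grip_width: 0.0586
finger_force: 0.0
```

Request:
arm_command(deltas=[[[0, 0.15, 0], [0, 0, 0], 5.8], [[0, 0, 0.4], [0, 0, 0], 5.8], [[0, 0, 0.4], [0, 0, 0], 5.8], [[0, 0, 0], [0, 0, 0], 5.8]])

```text
clock: 8.25
position: [0.5646, -0.2361, 0.2362]
tool_rot: [-3.141, 0.001, -0.007]
force: [0.1, -0.2, -0.6]
grip_width: 0.058
finger_force: 0.0
```

Request:
arm_command(deltas=[[[0, 0, 0.4], [0, 0, 0], 5.8], [[0, 0, 0.4], [0, 0, 0], 5.8], [[0, 0, 0], [0, 0, 0], 5.8]])

```text
clock: 8.55
position: [0.5644, -0.2362, 0.2283]
tool_rot: [-3.141, 0.001, -0.008]
force: [-2.3, 0.2, 0.0]
grip_width: 0.0583
finger_force: 0.0
```

Request:
arm_command(deltas=[[[0, 0, 0.4], [0, 0, 0], 5.8], [[0, 0, 0.3], [0, 0, 0], 5.8], [[0, 0, 0], [0, 0, 0], 5.8]], newtons=50)

```text
clock: 8.85
position: [0.5645, -0.2361, 0.221]
tool_rot: [-3.141, 0.001, -0.007]
force: [-1.9, 1.3, -0.7]
grip_width: 0.0581
finger_force: 0.0
```

Request:
arm_command(deltas=[[[0, 0, 0], [0, 0, 0], 5.2], [[0, 0, 0], [0, 0, 0], 4.8], [[0, 0, 0], [0, 0, 0], 4.4], [[0, 0, 0], [0, 0, 0], 4.0], [[0, 0, 0], [0, 0, 0], 3.5], [[0, 0, 0], [0, 0, 0], 3.5]])

```text
clock: 9.45
position: [0.5648, -0.2361, 0.222]
tool_rot: [-3.142, -0.0, -0.007]
force: [-3.1, 2.2, 5.1]
grip_width: 0.0474
finger_force: 51.1
```

Gripped at 47 mm. Now I lift.

Request:
arm_command(deltas=[[[0, 0, -0.5], [0, 0, 0], 3.5], [[0, 0, -1], [0, 0, 0], 3.5], [[0, 0, -1.5], [0, 0, 0], 3.5], [[0, 0, -2], [0, 0, 0], 3.5], [[0, 0, -2], [0, 0, 0], 3.5], [[0, 0, -1], [0, 0, 0], 3.5], [[0, 0, 0], [0, 0, 0], 3.5]])

```text
clock: 10.15
position: [0.5651, -0.2364, 0.3036]
tool_rot: [3.141, -0.003, -0.007]
force: [0.0, 0.5, -2.6]
grip_width: 0.0473
finger_force: 51.0
```

```bash
python3 - <<'E'
from h import *
S=shot("side");T=shot("top")
a=cv2.resize(T["frame"][160:250,320:440],(400,300),interpolation=cv2.INTER_CUBIC)
s=cv2.resize(S["frame"][130:220,210:330],(400,300),interpolation=cv2.INTER_CUBIC)
cv2.imwrite("pics/c3.png",np.hstack([a,s])[:,:,::-1])
E
```

```text
(no output)
```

View pics/c3.png

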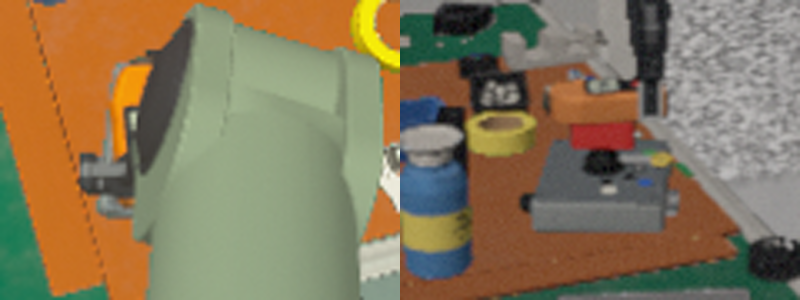

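The tachometer is held level above the box: the orange body is at (600,98) in the side crop and the knob is undisturbed below it. Moving to the tray.

Request:
arm_command(deltas=[[[-0.4, -2.5, 0], [0, 0, 0], 3.5], [[-0.4, -2.7, 0], [0, 0, 0], 3.5], [[-0.5, -3.3, 0], [0, 0, 0], 3.5], [[-0.5, -3.3, 0], [0, 0, 0], 3.5], [[-0.5, -3.3, 0], [0, 0, 0], 3.5], [[-0.5, -3.3, 0], [0, 0, 0], 3.5], [[-0.4, -2, 0], [0, 0, 0], 3.5], [[0, -1, 0], [0, 0, 0], 3.5], [[0, 0, 0], [0, 0, 0], 3.5], [[0, 0, 2], [0, 0, 0], 3.5], [[0, 0, 2.5], [0, 0, 0], 3.5], [[0, 0, 2.5], [0, 0, 0], 3.5], [[0, 0, 1], [0, 0, 0], 3.5], [[0, 0, 0], [0, 0, 0], 3.5]])

```text
clock: 11.65
position: [0.534, -0.0229, 0.2205]
tool_rot: [3.141, 0.002, -0.008]
force: [-0.0, -0.8, -1.7]
grip_width: 0.0478
finger_force: 51.5
```

Request:
arm_command(deltas=[[[0, 0, 1], [0, 0, 0], 3.5], [[0, 0, 1], [0, 0, 0], 3.5], [[0, 0, 0.6], [0, 0, 0], 3.5], [[0, 0, 0.3], [0, 0, 0], 3.5], [[0, 0, 0.2], [0, 0, 0], 3.5], [[0, 0, 0.2], [0, 0, 0], 3.5], [[0, 0, 0], [0, 0, 0], 3.5]])

```text
clock: 12.35
position: [0.5343, -0.0219, 0.1887]
tool_rot: [-3.142, 0.0, -0.007]
force: [0.1, 0.3, -2.4]
grip_width: 0.0476
finger_force: 51.4
```

Request:
arm_command(deltas=[[[0, 0, 0.15], [0, 0, 0], 3.5], [[0, 0, 0.15], [0, 0, 0], 3.5], [[0, 0, 0], [0, 0, 0], 3.5]])

```text
clock: 12.65
position: [0.5342, -0.022, 0.1856]
tool_rot: [-3.142, 0.0, -0.007]
force: [-0.1, 0.2, -2.1]
grip_width: 0.0475
finger_force: 51.4
```

Request:
arm_command(deltas=[[[0, 0, 0.15], [0, 0, 0], 3.5], [[0, 0, 0.15], [0, 0, 0], 3.5], [[0, 0, 0], [0, 0, 0], 3.5]])

```text
clock: 12.95
position: [0.5342, -0.022, 0.1825]
tool_rot: [-3.142, 0.0, -0.007]
force: [0.4, 0.3, -2.0]
grip_width: 0.0477
finger_force: 51.4
```

Request:
arm_command(deltas=[[[0, 0, 0.15], [0, 0, 0], 3.5], [[0, 0, 0.1], [0, 0, 0], 3.5], [[0, 0, 0], [0, 0, 0], 3.5]])

```text
clock: 13.25
position: [0.5342, -0.0219, 0.18]
tool_rot: [-3.142, 0.0, -0.007]
force: [-0.0, -0.5, -2.2]
grip_width: 0.0478
finger_force: 51.4
```

Request:
arm_command(deltas=[[[0, 0, 0.1], [0, 0, 0], 3.5], [[0, 0, 0.1], [0, 0, 0], 3.5], [[0, 0, 0], [0, 0, 0], 3.5]])

```text
clock: 13.55
position: [0.5343, -0.022, 0.1781]
tool_rot: [-3.142, -0.0, -0.007]
force: [0.2, 0.2, -1.5]
grip_width: 0.0475
finger_force: 51.6
```

```bash
python3 - <<'E'
from h import *
S=shot("side");T=shot("top")
a=cv2.resize(T["frame"][170:260,220:340],(400,300),interpolation=cv2.INTER_CUBIC)
s=cv2.resize(S["frame"][180:255,240:340],(400,300),interpolation=cv2.INTER_CUBIC)
cv2.imwrite("pics/c4.png",np.hstack([a,s])[:,:,::-1])
E
```

```text
(no output)
```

View pics/c4.png

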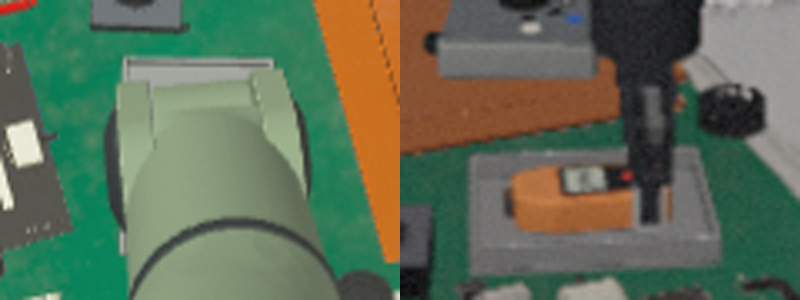

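The tachometer is level inside the tray, body at (590,200) in the side crop, just above the floor. I'll keep lowering gently.

Request:
arm_command(deltas=[[[0, 0, 0.1], [0, 0, 0], 3.5], [[0, 0, 0.1], [0, 0, 0], 3.5], [[0, 0, 0], [0, 0, 0], 3.5]])

```text
clock: 13.95
position: [0.5343, -0.022, 0.1778]
tool_rot: [3.142, -0.001, -0.007]
force: [-11.1, 1.2, 39.5]
grip_width: 0.0476
finger_force: 55.8
```

Request:
arm_command(deltas=[[[0, 0, -0.2], [0, 0, 0], 3.5], [[0, 0, 0], [0, 0, 0], 4.6], [[0, 0, 0], [0, 0, 0], 4.8], [[0, 0, 0], [0, 0, 0], 5.0], [[0, 0, 0], [0, 0, 0], 5.4], [[0, 0, 0], [0, 0, 0], 5.8], [[0, 0, 0], [0, 0, 0], 6.4], [[0, 0, 0], [0, 0, 0], 6.4]])

```text
clock: 14.75
position: [0.5343, -0.0219, 0.1782]
tool_rot: [-3.142, 0.0, -0.007]
force: [0.3, 0.8, -0.3]
grip_width: 0.0642
finger_force: 0.0
```

Request:
arm_command(deltas=[[[0, 0, -1], [0, 0, 0], 6.4], [[0, 0, -3], [0, 0, 0], 6], [[0, 0, -4], [0, 0, 0], 6], [[0, 0, -4], [0, 0, 0], 6], [[0, 0, -3], [0, 0, 0], 6], [[1, 3.6, 0], [0, 0, 0], 6], [[1, 3.6, 0], [0, 0, 0], 6], [[1, 3.6, 0], [0, 0, 0], 6], [[1, 3.6, 0], [0, 0, 0], 6], [[1, 3.6, 0], [0, 0, 0], 6], [[1, 3.6, 0], [0, 0, 0], 6], [[1, 3.6, 0], [0, 0, 0], 6], [[0.5, 3, 0], [0, 0, 0], 6], [[0, 0, 0], [0, 0, 0.115], 6], [[0, 0, 0], [0, 0, 0], 6]])

```text
clock: 16.25
position: [0.6069, -0.3052, 0.3286]
tool_rot: [3.142, 0.0, -0.126]
force: [-0.4, 0.7, 0.7]
grip_width: 0.0597
finger_force: 0.0
```

```bash
python3 - <<'E'
from h import *
S=shot("side");T=shot("top")
a=cv2.resize(ortho(T,.032,.48,.66,-.11,.07,2.2),(400,400))
s=cv2.resize(S["frame"][140:250,220:330],(400,400),interpolation=cv2.INTER_CUBIC)[:,:,::-1]
cv2.imwrite("pics/c5.png",np.hstack([a,s]))
print(bot.observe()["qpos"])
E
```

```text
[ 0.36236495  0.68698534  0.02289979  1.51234882 -0.01835089  0.9424781
 -1.29838748]
```

View pics/c5.png

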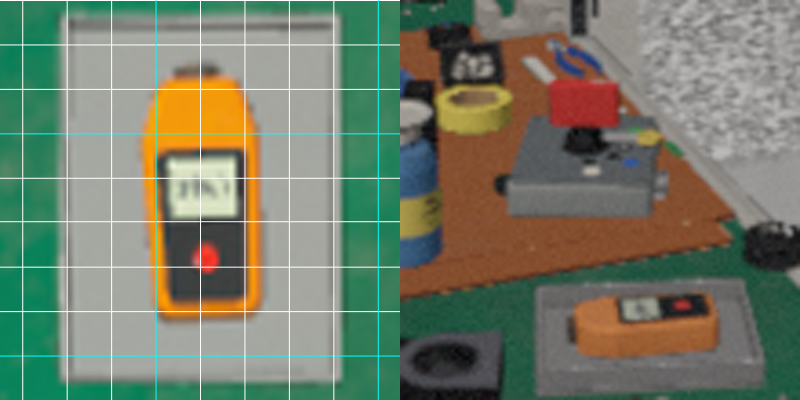

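The tachometer lies flat and centred in the tray, (203,190) in the rectified panel, and the knob is clear under the gripper. Descending on the knob.

Request:
arm_command(deltas=[[[0, 0, 2], [0, 0, 0], 6], [[0, 0, 2], [0, 0, 0], 6], [[0, 0, 1.5], [0, 0, 0], 6], [[0, 0, 1.2], [0, 0, 0], 6], [[0, 0, 1], [0, 0, 0], 6], [[0, 0, 0.7], [0, 0, 0], 6], [[0, 0, 0], [0, 0, 0], 6]])

```text
clock: 17.05
position: [0.6071, -0.3044, 0.2434]
tool_rot: [-3.141, 0.001, -0.122]
force: [-0.3, 0.6, 0.7]
grip_width: 0.0598
finger_force: 0.0
```

Request:
arm_command(deltas=[[[0, 0, 0], [0, 0, 0], 4], [[0, 0, 0], [0, 0, 0], 3], [[0, 0, 0], [0, 0, 0], 2.4], [[0, 0, 0], [0, 0, 0], 1.8], [[0, 0, 0], [0, 0, 0], 1.2], [[0, 0, 0], [0, 0, 0], 0.8], [[0, 0, 0], [0, 0, 0], 0.8]], newtons=70)

```text
clock: 17.75
position: [0.6081, -0.3022, 0.2456]
tool_rot: [-3.138, -0.001, -0.121]
force: [-5.2, 15.9, 18.4]
grip_width: 0.0173
finger_force: 73.3
```

Request:
arm_command(deltas=[[[0, -0.25, -0.2], [0, 0, 0], 0.8], [[0, 0, -0.4], [0, 0, 0], 0.8], [[0, 0, -0.4], [0, 0, 0], 0.8], [[0, 0, -0.4], [0, 0, 0], 0.8], [[0, 0, -0.2], [0, 0, 0], 0.8], [[0, 0, 0], [0, 0, 0], 0.8]])

```text
clock: 18.35
position: [0.6079, -0.3015, 0.2603]
tool_rot: [-3.141, -0.001, -0.122]
force: [4.4, 3.5, -10.0]
grip_width: 0.0171
finger_force: 73.6
```

Pulled up about 14.5 mm. Now I turn +40°.

Request:
arm_command(deltas=[[[0, 0, 0.1], [0, 0, 0], 0.8], [[0, 0, 0], [0, 0, -0.1], 0.8], [[0, 0, 0], [0, 0, -0.1], 0.8], [[0, 0, 0], [0, 0, -0.1], 0.8], [[0, 0, 0], [0, 0, -0.1], 0.8], [[0, 0, 0], [0, 0, -0.1], 0.8], [[0, 0, 0], [0, 0, -0.1], 0.8], [[0, 0, 0], [0, 0, -0.098], 0.8], [[0, 0, 0], [0, 0, 0], 0.8], [[0, 0, 0], [0, 0, 0], 0.8]])

```text
clock: 19.35
position: [0.6079, -0.3015, 0.2591]
tool_rot: [-3.141, -0.001, 0.576]
force: [6.4, 5.1, -10.0]
grip_width: 0.0173
finger_force: 73.9
```

```bash
python3 - <<'E'
from h import *
print(bot.observe())
E
```

```text
{'clock': 19.35, 'qpos': array([ 0.47557248,  0.77193473, -0.16412856,  1.54641516,  0.1525413 ,
        0.83532073, -0.73967355]), 'qd': array([-0.00405716, -0.0007364 ,  0.00426236,  0.00036683, -0.00209003,
       -0.00074975, -0.00514542]), 'joint_efforts': array([   4.59672689, -115.25113106,    2.53139265,  -32.32620478,
          1.42548032,    1.69516146,    0.23018986]), 'position': array([ 0.60792478, -0.30150295,  0.25905947]), 'tool_rot': array([-3.14121339e+00, -1.34335449e-03,  5.76400981e-01]), 'force': array([ 6.44343196,  5.12399695, -9.95374643]), 'moment': array([ 0.91189913, -1.50281649, -0.02733302]), 'finger_force': 73.90652438567486, 'grip_width': 0.01734648710654304}
```

Turned exactly 0.698 rad. Lowering it into the notch.

Request:
arm_command(deltas=[[[0, 0, 0.3], [0, 0, 0], 0.8], [[0, 0, 0.3], [0, 0, 0], 0.8], [[0, 0, 0.3], [0, 0, 0], 0.8], [[0, 0, 0.3], [0, 0, 0], 0.8], [[0, 0, 0.2], [0, 0, 0], 0.8], [[0, 0, 0], [0, 0, 0], 0.8]])

```text
clock: 19.95
position: [0.608, -0.3014, 0.2458]
tool_rot: [-3.142, -0.001, 0.576]
force: [1.8, 5.2, 1.0]
grip_width: 0.0172
finger_force: 75.7
```

Request:
arm_command(deltas=[[[0, 0, 0.05], [0, 0, 0], 0.8], [[0, 0, 0], [0, 0, 0], 2.2], [[0, 0, 0], [0, 0, 0], 3], [[0, 0, 0], [0, 0, 0], 5], [[0, 0, 0], [0, 0, 0], 6], [[0, 0, 0], [0, 0, 0], 6], [[0, 0, -1], [0, 0, 0], 6], [[0, 0, -2], [0, 0, 0], 6], [[0, 0, -3], [0, 0, 0], 6], [[0, 0, -4], [0, 0, 0], 6], [[-4, 0, 0], [0, 0, 0], 6], [[-4, 0, 0], [0, 0, 0], 6], [[-4, 0, 0], [0, 0, 0], 6], [[-4, 0, 0], [0, 0, 0], 6], [[-3, 3, 0], [0, 0, 0], 6], [[-3, 3, 0], [0, 0, 0], 6], [[0, 3, 0], [0, 0, 0], 6], [[0, 0, 0], [0, 0, 0], 6]])

```text
clock: 21.75
position: [0.4718, -0.5003, 0.345]
tool_rot: [3.14, 0.0, 0.573]
force: [-0.7, 1.4, -0.5]
grip_width: 0.0601
finger_force: 0.0
```

```bash
python3 - <<'E'
from h import *
S=shot("side");T=shot("top")
a=cv2.resize(ortho(T,.05,.5,.7,-.40,-.20,2),(400,400))
s=cv2.resize(S["frame"][140:250,220:330],(400,400),interpolation=cv2.INTER_CUBIC)[:,:,::-1]
cv2.imwrite("pics/c6.png",np.hstack([a,s]))
print(bot.observe()["position"],bot.observe()["force"])
E
```

```text
[ 0.47201478 -0.49728729  0.34481629] [ 0.23254205 -0.45528228 -0.28771823]
```

View pics/c6.png

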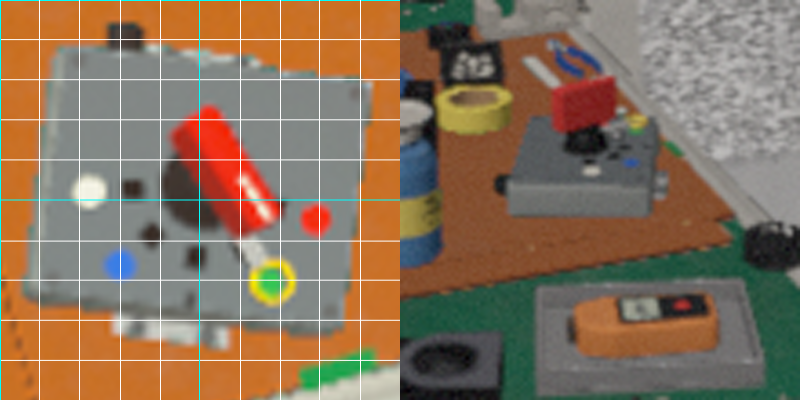

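The yellow ring is centred on the green dot at (272,281), the knob is home, and the tachometer lies flat in the tray.

```bash
python3 -c "
from workcell import bot
print(bot.job_done())"
```

```text
the job is handed in; nothing more can be done
None
```

The job is handed in, with no verdict returned: the last picture shows the tachometer flat and face up in the tray and the yellow ring round the green dot, and the arm's height and force readings put the knob fully home. My first grasp jammed and tilted the tachometer on the box; I backed off and the second grasp held.

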